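# Feed the vial rack through the gated chute of the vial reader

## Robot

A 6-joint arm with a two-finger parallel gripper is mounted at the origin on a cart in front of the work surface, level with it; the furniture and walls round the work are solid. World frame = base frame: x ahead of the robot, y to its left, z up, the work surface at z = 0. Lengths are in m, angles in degrees, forces in N, time in s.
With the tool pointing down it reaches from about 0.35 to 0.975 m from the base axis. Payload 7.1 kg.
Tool frame: the origin (TCP) lies at the very end of the fingers, on their centre line; the grasp point (between the pads) lies 19 mm behind it (manip.grip_point_offset is the distance from the TCP to the grasp point, in m); z points along the fingers, y is the line along which they close (so a half turn about z gives the same grasp; the last joint's range is limited). The gripper opens to 88 mm and grips with 3 to 60 N. Pads are 20 mm wide; open, the fingers measure 115 mm over their backs; the gripper's body (75 mm by 178 mm) begins 61 mm behind the grasp point.
Start: joints at [-65.26, 24.242, 93.386, -0, 62.372, -1.089], TCP at [0.272, -0.563, 0.223] pointing down, gripper open.
Joint ranges: [-172.04, 172.04], [-51.8, 120.97], [4.93, 147.93], [-75.15, 255.16], [6.16, 154.13], [-145.62, 145.62]. Speed limits (degrees/s): [136.94, 136.94, 172.46, 180, 180, 180].

## Interface

Orientations are given as [roll, pitch, yaw] about the fixed x, y, z axes, in that order (R = Rz(yaw) Ry(pitch) Rx(roll)).
In Python, from bench import manip gives the robot as it stands.
- The arm moves only by the shell command python3 -m pendant 'ROWS'. ROWS is JSON, a list of rows, each an object of numbers: "tx", "ty", "tz": the shift along the tool's x, y, z in m; "ax", "ay", "az": the turn, a rotation vector about the tool's x, y, z in rad; "claw": the closure in counts, from 0 (fully open) to 255 (shut). A call has 1 to 12 rows; each row shifts and turns the commanded pose from where the row before left it, along the tool's axes as they then stand; what a row does not reach is not made up. A row lasts 1/12 s, in which the tool goes at most 41.7 mm and 7.16 degrees, less where a joint would pass 70% of its speed; a pose out of reach is approached as far as the arm can. A call is refused whole if a number of a shift passes 0.0417 or a number of a turn 0.125, either way. A call with a gripper value outside its range is refused whole. The fingers move at their own pace and stop on an object; the grip force is fixed at half the most. Time passes only in rows, so rows that do not move let the fingers close. It gives the time, the measured TCP pose, the force, the opening and the grip force at its end, in the units of the state.
- manip.get_obs(): the state, without advancing time (a new reading comes with each control period).
- manip.capture(name): name is "scene" or "top" or "wrist"; returns (picture, depth): 400x640x3 uint8, blue, green, red; 400x640 float32, m along the optical axis (not along the pixel's ray), 0 where there is no reading.
- manip.get_calibration(name): a dict with "fx", "fy", "cx", "cy" (pixels), "distortion" ([k1, k2, p1, p2, k3] as OpenCV has them; the pictures are not rectified), "xyz" and "rotation" of the camera in the world. Camera axes: x right, y up, looking along -z (the intrinsics and any distortion apply to the point x, -y, -z); pixel columns grow to the right and rows downward; lengths in m; the calibration is good to about 2 mm. A picture is of the moment at which its call begins: read the wrist's pose just before it. get_calibration takes no time and is no camera call; for the wrist camera it gives the pose at the moment of the call.
- manip.sign_off(): hands the job in; it is judged then, once.
Trained networks look in the newest picture that a camera, given by its name, has taken for a name from the list of things; names that differ only in an ending like _2 or _b are one class to them, and where a whole thing is asked for, a point or a joint stands for the part that bears it (a point fixed in the world has none). Each returns a list of dicts, best first, with "p" (0 to 1); they miss things now and then, are a little off and sometimes report something else, mostly with a low value. They report only what shows in the picture. A call takes as long as a camera call.
- manip.recognise(camera, query): "box" ([centre column, centre row, width, height] in pixels, round what is visible of it).
- manip.trace(camera, query): "region" (400x640 bool, what is visible of it) and "box" ([centre column, centre row, width, height] in pixels, round what is visible of it).
- manip.spot_point(camera, query): "xy" ([column, row] in pixels: a listed point, or the origin of a listed thing).
The state is a dict: "clock": time; "q": joint angles; "joint_vel": joint speeds; "tau": joint torques, N m; "eef_pos": TCP position; "orientation": TCP orientation; "ft_force": force on the tool from outside, world axes, zero at the start; "torque": the same for the moment, N m; "grip_width": finger opening in m; "grasp_force": force on a finger pad.
Only numpy, scipy, OpenCV 4.12 (cv2) and the standard library are available. Lean on these libraries where they do the work, as an engineer would, in place of code of your own. Each camera call takes 0.05 s, during which the arm holds its last target. There are 200 camera calls.

## Task

Press the orange pedal bar down with one fingertip so that the spring gate swings out of the chute, and while you keep it pressed push the blue vial rack along the chute with the other fingertip, past the open gate, until it is fully home against the white reader head. Then let the pedal up so that the gate closes behind the rack, and draw back clear. Only press and push: do not pinch or lift the rack or its vials, keep the vials standing in it, do not let the gate down while the rack is beneath it, and leave everything else on the bench where it is.

Things in the scene. Friction and masses are not known exactly. Their poses are not given: they have to be found in the camera images.
- chute: Fixed chute on a grey base plate. Origin on the bench top under the chute's centre line, in the gate's plane. Local +x = direction of pushing (roughly world +y, to the robot's left, within 0.25 rad), +y = the pedal's side (towards the robot), +z up. Inner width 60 mm (y = -30 to 30). Side walls 5 mm thick, tops at z = 45 mm. Nothing stands above the chute but the gate.
- mouth (a point): Middle of the chute's open mouth at its floor (6 mm above the bench), at chute x = -185 mm, where the side walls begin.
- end_stop (a point): Foot of the white reader head's flat face that ends the chute, on the chute floor, at chute x = +134 mm. The rack's front plate rests on this face when home. The head is 40 mm long, 100 mm wide, its top 86 mm above the bench.
- gate (a joint): Angle of the sprung orange gate about its shaft, parallel to the chute at chute y = +44, z = 22 mm. 0 = shut, 0.62 rad = pedal fully down on its stop. Pedal bar and blade are one rigid part: pressing the bar down swings the blade up and out over the wall. The rack can pass from 0.36 rad on. Takes 3 to 6 N; shuts by itself when released. The rack cannot push it open.
- pedal_mid (a point): Middle of the top of the round orange pedal bar, moving with it. Bar 18 mm thick, parallel to the chute from chute x = -180 to +45 mm: a fingertip can slide along it during the whole push. Shut: axis at chute y = +73, top at z = 44.5 mm. Pressed 12 mm: top at 32 mm, gate 0.4 rad. Fully down: top at 25 mm, axis y = +75 mm. Shaft and bearing blocks between bar and wall reach z = 28 mm.
- blade (a point): Centre of the part of the orange blade that bars the chute, moving with it. Blade 5 mm thick along the chute, in its plane x = 0. Shut, it reaches over the pedal-side wall into the chute as far as y = +16 mm, between z = 57 and 71 mm, and stops the rack's front plate. Its stem stands outside the wall at y = +44 mm; the highest corner stays below z = 85 mm as it opens.
- rack: Loose blue rack in the chute, 94 mm long (its x, same way as the chute's), 54 mm wide, 0.2 to 0.35 kg with vials. Origin: centre of its underside. Its ends are upright plates 54 mm wide, 5 mm thick, reaching from the chute floor to z = 74 mm above the bench; push the rear one (rack x = -47 mm). Its front starts 10 to 45 mm short of the gate. Fully home its origin is at chute x = +87 mm.
- vial_1: Clear screw-cap vial with a black cap, 24 mm across, 56 mm tall, origin at the centre of its foot; stands loose in a 27 mm pocket of the rack on its 8 mm floor; pocket centres at rack x = -28, 0, +28 mm. Which vial is in which pocket varies.
- vial_2: White vial with a blue cap, same size, in another pocket.
- vial_3: White vial with a red cap, same size, in another pocket.
- multimeter: Bystander: yellow multimeter 144 x 74 x 39 mm, lying at the front edge, right.
- tape_roll: Bystander: orange-brown tape roll 77 mm across, 19 mm thick, lying behind the chute.
- puck_2: Bystander: black round puck, 44 mm across, 50 mm tall, behind the chute's left end.
- adapter_1: Bystander: small brass and steel adapter, 16 mm across, 32 mm tall, behind on the left.
- loupe: Bystander: black loupe 32 mm across, 21 mm tall, left of the chute.
- driver_red: Bystander: red screwdriver 146 mm long, 19 mm thick, lying left of the chute.
- binder_clip: Bystander: black binder clip 39 x 32 x 10 mm, lying at the front edge.

How it is judged (in metres and radians):
On the way, in this order (a step that is already met when the one before it is completed fails the run):
1. the pedal is held down by a finger and the gate is open, the rack still in front of it (value of joint gate above 0.36 rad and contact force between the fingers and anything else above 1 N and x of rack in the frame of chute below -0.02 m), for 0.2 s.
2. the rack is half-way past the gate, which is held open (value of joint gate above 0.33 rad and x of rack in the frame of chute above 0 m and contact force between the fingers and anything else above 1 N).
At the end, for the whole second after the job is handed in: The rack stands flat in the chute, fully home (within about 6 mm of the reader head), at rest; the gate is shut behind it (below 0.06 rad); all three vials stand upright in their pockets (x of rack in the frame of chute above 0.081 m and y of rack in the frame of chute between -0.006 and 0.006 m and z of rack in the frame of chute below 0.009 m and angle between rack's own z axis and vertical below 0.05 rad and angle between the x axis of rack and the x axis of chute, either way round below 0.12 rad and value of joint gate below 0.06 rad and linear speed of rack below 0.01 m/s and horizontal distance between each of vial_1, vial_2, vial_3 and rack below 0.036 m and z of each of vial_1, vial_2, vial_3 in the frame of rack below 0.02 m and angle between each of vial_1, vial_2, vial_3's own z axis and vertical below 0.25 rad); the robot touches nothing.
It fails at once if the rack is lifted (more than 10 mm off the chute floor) or tipped (z of rack in the frame of chute above 0.016 m or angle between rack's own z axis and vertical above 0.25 rad).
It fails at once if a vial is lifted or thrown out of its pocket (z of any of vial_1, vial_2, vial_3 in the frame of rack above 0.022 m or horizontal distance between any of vial_1, vial_2, vial_3 and rack above 0.042 m).
It fails at once if the gate is let down while the rack is beneath it (x of rack in the frame of chute between -0.04 and 0.044 m and value of joint gate below 0.28 rad).
It fails at once if a bystander is displaced by more than 20 mm (distance of any of multimeter, tape_roll, puck_2, loupe, driver_red, binder_clip, adapter_1 from where it was at the start of the episode above 0.02 m).
It also fails if it takes over 38 s, if anything falls off the work surface, if the arm or the gripper's body presses on something with over 40 N, if the wrist force passes 120 N, or if a joint passes its speed limit or range.

## Working session

There is one attempt and no reset: what is moved stays moved. The work goes in short steps, Python scripts to look and compute and a shell command to move; the robot and the scene stay as the last step left them, time stands still between calls to the robot, and variables do not carry over. Pictures are saved under pics/ and viewed, at most 10 in all, crops included, and the job is handed in when it is done.

```bash
mkdir -p pics
cat > h.py <<'E'
import numpy as np, cv2, json
from bench import manip
from scipy.spatial.transform import Rotation as R
def cal(c):
    k=manip.get_calibration(c); K=np.array([[k['fx'],0,k['cx']],[0,k['fy'],k['cy']],[0,0,1]]); 
    return K,np.array(k['distortion'],float),np.array(k['xyz']),k['rotation']
def rotm(r):
    r=np.array(r); return r if r.shape==(3,3) else R.from_euler('xyz',r,degrees=True).as_matrix()
def world(c,uv,d):
    K,D,t,r=cal(c); uv=np.atleast_2d(uv).astype(float); n=cv2.undistortPoints(uv[:,None],K,D)[:,0]
    d=np.atleast_1d(d)[:,None]; p=np.hstack([n[:,:1],-n[:,1:],-np.ones((len(n),1))])*d
    return p@rotm(r).T+t
def onz(c,uv,z):
    a=world(c,uv,np.ones(len(np.atleast_2d(uv)))); t=cal(c)[2]; v=a-t; return t+v*((z-t[2])/v[:,2])[:,None]
E
python3 - <<'E'
from h import *
print(manip.get_obs()); 
for c in ['scene','top']:
    im,d=manip.capture(c); cv2.imwrite(f'pics/{c}0.png',im); np.save(c+'d.npy',d); print(c,manip.get_calibration(c))
    for q in ['mouth','end_stop','pedal_mid','blade','rack']:
        s=manip.spot_point(c,q)[:1]
        for x in s:
            u,v=map(int,x['xy']); dd=d[v,u]; print(q,x, dd, world(c,[x['xy']],dd).round(4))
E
```

```text
{'clock': 0.0, 'q': array([-6.52602538e+01,  2.42841608e+01,  9.34329424e+01, -6.32140499e-04,
        6.23719592e+01, -1.08895915e+00]), 'joint_vel': array([-0.0061941 ,  0.03025458, -0.04977469,  0.03768798,  0.0446078 ,
        0.03882143]), 'tau': array([ 2.32257844e-03, -5.44619536e+01, -2.73671329e+01,  6.43887394e-02,
        2.26628466e-02, -1.08344707e-04]), 'eef_pos': array([ 0.27207907, -0.56203519,  0.22189429]), 'orientation': array([-1.79910943e+02, -1.13310660e-03,  2.58289980e+01]), 'ft_force': array([ 0.92520658,  0.53148215, -0.39236703]), 'torque': array([-0.01472245, -0.0316995 ,  0.01956067]), 'grasp_force': 0.0, 'grip_width': 0.08801397956972883}
scene {'fx': 418.45715291263156, 'fy': 418.45715291263156, 'cx': 323.52774132213295, 'cy': 205.2375615339295, 'distortion': array([-0.08850503,  0.        ,  0.        ,  0.        ,  0.        ]), 'xyz': array([-0.54864477, -0.54069671,  0.78711886]), 'rotation': array([ 59.59309992,  -0.55419475, -65.10868566])}
mouth {'xy': [433.9, 251.7], 'p': 0.85} 1.3123925 [[ 5.607e-01 -4.188e-01 -3.000e-04]]
end_stop {'xy': [342
[... 300 characters left out ...]
{'fx': 399.0165834387722, 'fy': 399.0165834387722, 'cx': 320.5832405026728, 'cy': 203.27090451711112, 'distortion': array([-0.10171046,  0.        ,  0.        ,  0.        ,  0.        ]), 'xyz': array([ 0.36179272, -0.03126018,  1.15104068]), 'rotation': array([  9.86565965,   0.47433975, -91.67417132])}
mouth {'xy': [450.0, 204.2], 'p': 0.7} 1.1572874 [[ 0.5465 -0.4069  0.0073]]
end_stop {'xy': [342.9, 188.6], 'p': 0.78} 1.0850501 [[ 0.5854 -0.0897  0.0884]]
pedal_mid {'xy': [411.2, 220.1], 'p': 0.6} 1.1164013 [[ 0.4992 -0.2811  0.041 ]]
blade {'xy': [391.7, 201.7], 'p': 0.57} 1.101713 [[ 0.5493 -0.2248  0.0648]]
rack {'xy': [406.4, 200.6], 'p': 0.96} 1.1495506 [[ 0.5593 -0.2762  0.0178]]
```

Run:
```python
from h import *
im=cv2.imread('pics/top0.png'); cv2.imwrite('pics/topc.png',cv2.resize(im[120:300,280:520],None,fx=3.3,fy=3.3,interpolation=cv2.INTER_CUBIC))
for q,z in [('mouth',.006),('end_stop',.006),('rack',.006)]:
    for c in ['top','scene']:
        x=manip.spot_point(c,q)[0]['xy']; print(q,c,onz(c,[x],z))
for q in ['rack','pedal_mid','blade']:
    r=manip.trace('top',q)[0]; d=np.load('topd.npy'); v,u=np.nonzero(r['region']); P=world('top',np.c_[u,v],d[v,u])
    print(q,r['p'],r['box'],len(P),np.percentile(P,[2,50,98],axis=0).round(3).tolist())
    np.save(q+'P.npy',P)
P=np.load('pedal_midP.npy'); 
m=(P[:,2]>.036)&(P[:,2]<.05); Q=P[m]; c=Q.mean(0); w=np.linalg.svd((Q-c)[:,:2])[2][0]; print('bar',c,np.degrees(np.arctan2(w[1],w[0])), len(Q))
```

```text
mouth top [[ 0.54671138 -0.40729182  0.006     ]]
mouth scene [[ 0.55176406 -0.41979671  0.006     ]]
end_stop top [[ 0.60275556 -0.09427177  0.006     ]]
end_stop scene [[ 0.58450365 -0.09581075  0.006     ]]
rack top [[ 0.56135719 -0.27872655  0.006     ]]
rack scene [[ 0.56325498 -0.29292875  0.006     ]]
rack 0.73 [414.5, 196.1, 37.0, 22.9] 511 [[0.533, -0.339, 0.011], [0.557, -0.291, 0.038], [0.594, -0.245, 0.076]]
pedal_mid 0.72 [412.6, 214.7, 80.1, 34.2] 837 [[0.474, -0.39, 0.004], [0.499, -0.29, 0.04], [0.538, -0.182, 0.065]]
blade 0.92 [411.5, 218.9, 77.8, 27.7] 808 [[0.474, -0.387, 0.003], [0.498, -0.285, 0.04], [0.535, -0.182, 0.048]]
bar [ 0.49196375 -0.28143625  0.04242472] 82.11293331283623 477
```

View pics/topc.png

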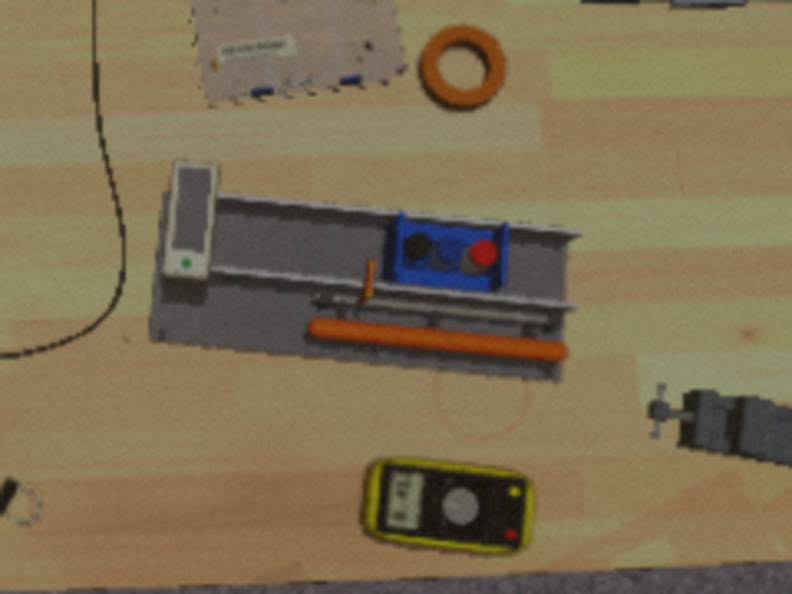

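View pics/scene0.png

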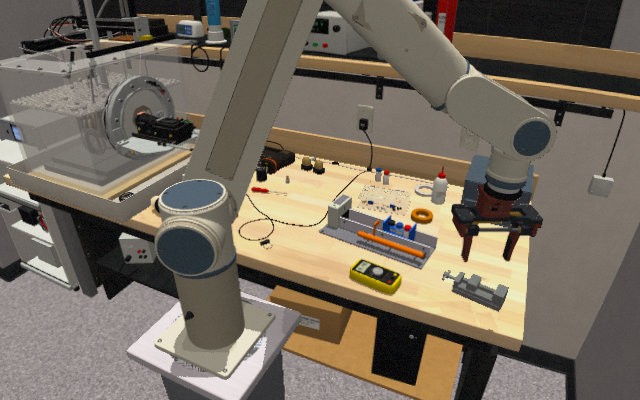

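The top view shows the chute running right to left: rack at crop px (447,250), gate blade at (370,280), and bar from (312,328) to (563,352). The scene view shows the multimeter and vise clear of the path. Bar, mouth and end-stop agree on a yaw of about 81° and a chute origin near (0.575, -0.226). I'll move over the mouth side and check from there.

```bash
python3 -m pendant '[{"tx":0.034,"ty":-0.0086},{"tx":0.034,"ty":-0.0086},{"tx":0.034,"ty":-0.0086},{"tx":0.034,"ty":-0.0086},{"tx":0.034,"ty":-0.0086},{"tx":0.034,"ty":-0.0086},{"tx":0.034,"ty":-0.0086},{"tx":0.034,"ty":-0.0086},{"tx":0.034,"ty":-0.0086}]' && python3 -m pendant '[{"az":-0.12,"claw":67},{"az":-0.12},{"az":-0.12},{"az":-0.12},{"az":-0.12},{"az":-0.12},{"az":-0.12},{"az":-0.12},{},{},{}]'
cat > m.py <<'E'
from h import *
import sys
def bar(c,im,d):
    hsv=cv2.cvtColor(im,cv2.COLOR_BGR2HSV); m=cv2.inRange(hsv,(5,150,60),(20,255,255))>0
    v,u=np.nonzero(m&(d>0)); P=world(c,np.c_[u,v],d[v,u]); k=(P[:,2]>.03)&(P[:,2]<.05)&(P[:,0]>.42)&(P[:,0]<.56)&(P[:,1]>-.45)&(P[:,1]<-.1); P=P[k]
    for _ in range(4):
        cc=P.mean(0)[:2]; w=np.linalg.svd((P[:,:2]-cc),full_matrices=False)[2][0]; w*=np.sign(w[1]); s=(P[:,:2]-cc)@w; t=(P[:,:2]-cc)@[-w[1],w[0]]
        P=P[abs(t-np.median(t))<.011]
    print(c,'bar n',len(P),'c',cc.round(4),'yaw',np.degrees(np.arctan2(w[1],w[0])).round(2),'ends',(cc+w*s.min()).round(4),(cc+w*s.max()).round(4),'len',s.max()-s.min(),'w',np.percentile(t,[2,98]).round(4),'ztop',np.percentile(P[:,2],[50,90,97]).round(4))
def blue(c,im,d):
    hsv=cv2.cvtColor(im,cv2.COLOR_BGR2HSV); m=cv2.inRange(hsv,(105,150,50),(125,255,255))>0
    v,u=np.nonzero(m&(d>0)); P=world(c,np.c_[u,v],d[v,u]); k=(P[:,2]>.066)&(P[:,2]<.08)&(P[:,0]>.5)&(P[:,0]<.65)&(P[:,1]>-.45)&(P[:,1]<0); return P[k]
if __name__=='__main__':
    print(manip.get_obs())
    for c in ['top','wrist']:
        im,d=manip.capture(c); cv2.imwrite(f'pics/{c}{sys.argv[1]}.png',im)
        try:
            bar(c,im,d); P=blue(c,im,d); print(len(P),P.mean(0)); np.save(c+'blue.npy',P)
        except Exception as e: print(c,e)
E
python3 m.py 1
```

```text
{'clock': 1.05, 'q': array([-6.52578246e+01,  2.42413420e+01,  9.33840123e+01, -8.09439489e-04,
        6.23712777e+01, -1.08843272e+00]), 'joint_vel': array([ 0.04628569, -0.14269144,  0.00821488, -0.01153778,  0.02390297,
        0.05517076]), 'tau': array([-2.41160086e-05, -5.44588530e+01, -2.74052811e+01,  6.43095933e-02,
        1.69054989e-02, -2.79717284e-06]), 'eef_pos': array([ 0.27234755, -0.56255656,  0.22269688]), 'orientation': array([1.79996646e+02, 7.81009114e-04, 2.58309834e+01]), 'ft_force': array([-0.43613333,  0.38799244, -0.19783453]), 'torque': array([-0.02136777, -0.00308412,  0.01898454]), 'grasp_force': 0.0, 'grip_width': 0.08832052015367772}
top bar n 468 c [ 0.4919 -0.282 ] yaw 82.37 ends [ 0.4769 -0.3939] [ 0.5063 -0.1741] len 0.22174593100627427 w [-0.0087  0.0079] ztop [0.0425 0.0455 0.047 ]
104 [ 0.56539713 -0.28809187  0.07155144]
wrist index 0 is out of bounds for axis 0 with size 0invalid input
m.py:7: RuntimeWarning: Mean of empty slice.
  cc=P.mean(0)[:2]; w=np.linalg.svd((P[:,:2]-cc),full_matrices=False)[2][0]; w*=np.sign(w[1]); s=(P[:,:2]-cc)@w; t=(P[:,:2]-cc)@[-w[1],w[0]]
  ret = um.true_divide(
```

View pics/wrist1.png

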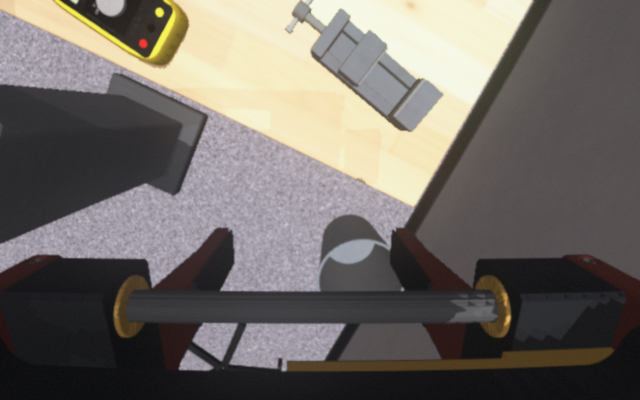

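The wrist view shows the tool still at its start, with the vise at (390,70) and the multimeter at (130,20). The call was refused, so I'll send rows with all keys.

```bash
python3 -m pendant '[{"tx":0.034,"ty":-0.0086,"tz":0,"ax":0,"ay":0,"az":0,"claw":67},{"tx":0.034,"ty":-0.0086,"tz":0,"ax":0,"ay":0,"az":0,"claw":67},{"tx":0.034,"ty":-0.0086,"tz":0,"ax":0,"ay":0,"az":0,"claw":67},{"tx":0.034,"ty":-0.0086,"tz":0,"ax":0,"ay":0,"az":0,"claw":67},{"tx":0.034,"ty":-0.0086,"tz":0,"ax":0,"ay":0,"az":0,"claw":67},{"tx":0.034,"ty":-0.0086,"tz":0,"ax":0,"ay":0,"az":0,"claw":67},{"tx":0.034,"ty":-0.0086,"tz":0,"ax":0,"ay":0,"az":0,"claw":67},{"tx":0.034,"ty":-0.0086,"tz":0,"ax":0,"ay":0,"az":0,"claw":67},{"tx":0.034,"ty":-0.0086,"tz":0,"ax":0,"ay":0,"az":0,"claw":67}]' && python3 -m pendant '[{"tx":0,"ty":0,"tz":0,"ax":0,"ay":0,"az":-0.123,"claw":67},{"tx":0,"ty":0,"tz":0,"ax":0,"ay":0,"az":-0.123,"claw":67},{"tx":0,"ty":0,"tz":0,"ax":0,"ay":0,"az":-0.123,"claw":67},{"tx":0,"ty":0,"tz":0,"ax":0,"ay":0,"az":-0.123,"claw":67},{"tx":0,"ty":0,"tz":0,"ax":0,"ay":0,"az":-0.123,"claw":67},{"tx":0,"ty":0,"tz":0,"ax":0,"ay":0,"az":-0.123,"claw":67},{"tx":0,"ty":0,"tz":0,"ax":0,"ay":0,"az":-0.123,"claw":67},{"tx":0,"ty":0,"tz":0,"ax":0,"ay":0,"az":-0.123,"claw":67},{"tx":0,"ty":0,"tz":0,"ax":0,"ay":0,"az":0,"claw":67}]'
python3 m.py 2
```

```text
clock: 1.9
eef_pos: [0.5152, -0.3583, 0.2228]
orientation: [180.0, -0.0, 25.8]
ft_force: [0.7, -0.8, -0.4]
grip_width: 0.0647
grasp_force: 0.0
clock: 2.65
eef_pos: [0.514, -0.3596, 0.2227]
orientation: [-180.0, 0.0, 82.5]
ft_force: [0.6, 0.4, -0.5]
grip_width: 0.0649
grasp_force: 0.0
{'clock': 2.65, 'q': array([-3.60594406e+01,  2.44373431e+01,  9.30793376e+01, -2.44873423e-03,
        6.24852195e+01, -2.85182870e+01]), 'joint_vel': array([-7.95601512e-02, -7.24627692e-03, -3.69312212e-02, -4.79738721e-02,
       -6.01674987e-02,  1.23895900e+01]), 'tau': array([ 1.10743399e-02, -5.46819913e+01, -2.74239975e+01,  4.14217694e-02,
        5.21627034e-02, -1.77212857e+00]), 'eef_pos': array([ 0.51401738, -0.35956505,  0.22265022]), 'orientation': array([-1.79997293e+02,  1.00098741e-03,  8.24599777e+01]), 'ft_force': array([ 0.553454  ,  0.40943758, -0.51600698]), 'torque': array([-0.00117879, -0.10407793, -0.05259698]), 'grasp_force': 0.0, 'grip_width': 0.06486724992416722}
top bar n 452 c [ 0.4922 -0.2804] yaw 82.46 ends [ 0.4775 -0.3913] [ 0.506 -0.176] len 0.21717481576680153 w [-0.0088  0.0074] ztop [0.0427 0.0455 0.047 ]
96 [ 0.56649751 -0.28405636  0.07152159]
wrist bar n 3196 c [ 0.4944 -0.2788] yaw 82.13 ends [ 0.4782 -0.3957] [ 0.5082 -0.1784] len 0.21936403881135283 w [-0.0075  0.008 ] ztop [0.0429 0.0444 0.045 ]
773 [ 0.56683336 -0.2873563   0.07157937]
```

View pics/wrist2.png

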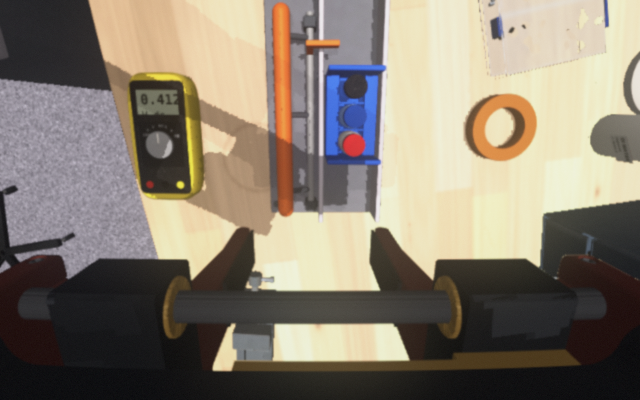

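The wrist view shows the bar from (281,5) to (286,212), the blade at (322,43), the rack's rear plate at row 161 and the mouth near row 215. All of it is in line with the tool.

Run:
```python
from h import *
from m import bar,blue
o=manip.get_obs(); print(o['eef_pos'],o['orientation'])
im,d=manip.capture('wrist'); bar('wrist',im,d); B=blue('wrist',im,d)
y=np.radians(82.13); e=np.array([np.cos(y),np.sin(y)]); n=np.array([-e[1],e[0]]); O=np.array([.5747,-.2301])
f=lambda P:np.c_[(P[:,:2]-O)@e,(P[:,:2]-O)@n]
L=f(B); print('blue x hist',np.histogram(L[:,0],bins=np.arange(-.13,.0,.004)), 'y',np.percentile(L[:,1],[2,98]))
v,u=np.mgrid[0:230:1,200:450:1]; v=v.ravel();u=u.ravel(); P=world('wrist',np.c_[u,v],d[v,u]); Q=f(P)
w=(abs(P[:,2]-.045)<.003)&(Q[:,0]>-.18)&(Q[:,0]<-.13)&(abs(Q[:,1])<.05)
print('walls',np.histogram(Q[w,1],bins=np.arange(-.044,.046,.004)))
w=(abs(P[:,2]-.045)<.004)&(abs(abs(Q[:,1])-.0325)<.004); print('mouth x',np.percentile(Q[w,0],[.5,2]))
t=f(o['eef_pos'][None])[0]; print('tcp chute',t)
for q in ['mouth','blade','pedal_mid']:
    s=manip.spot_point('wrist',q)[:1]
    for x in s: p=onz('wrist',[x['xy']],{'mouth':.006,'blade':.064,'pedal_mid':.0445}[q]); print(q,x['p'],p,f(p))
```

```text
[ 0.51403331 -0.35952913  0.22266347] [-1.79999677e+02 -1.73794684e-03  8.19826722e+01]
wrist bar n 3201 c [ 0.4943 -0.2783] yaw 82.3 ends [ 0.4783 -0.3959] [ 0.5078 -0.1782] len 0.2197264230522593 w [-0.0075  0.008 ] ztop [0.0429 0.0445 0.045 ]
blue x hist (array([  0,   0,   0,   0,  86,  27,   0,   0,   0,   0,   0,   0,   0,
        47,  77, 110,  86,  67,  20,   0,   0,   0,   0,   1,   1,   0,
       165,  85,   0,   0,   0,   0]), array([-0.13 , -0.126, -0.122, -0.118, -0.114, -0.11 , -0.106, -0.102,
       -0.098, -0.094, -0.09 , -0.086, -0.082, -0.078, -0.074, -0.07 ,
       -0.066, -0.062, -0.058, -0.054, -0.05 , -0.046, -0.042, -0.038,
       -0.034, -0.03 , -0.026, -0.022, -0.018, -0.014, -0.01 , -0.006,
       -0.002])) y [-0.02241969  0.02430098]
walls (array([  0,   0,  83, 123,   0,   0,   0,   0,   0,   0,   0,   0,   0,
         0,   0,   0,   0,   0,  44, 172,   0,   0]), array([-4.40000000e-02, -4.00000000e-02, -3.60000000e-02, -3.20000000e-02,
       -2.80000000e-02, -2.40000000e-02, -2.00000000e-02, -1.60000000e-02,
       -1.20000000e-02, -8.00000000e-03, -4.00000000e-03,  4.16333634e-17,
        4.00000000e-03,  8.00000000e-03,  1.20000000e-02,  1.60000000e-02,
        2.00000000e-02,  2.40000000e-02,  2.80000000e-02,  3.20000000e-02,
        3.60000000e-02,  4.00000000e-02,  4.40000000e-02]))
mouth x [-0.18358053 -0.17919892]
tcp chute [-0.13651691  0.04237309]
mouth 0.8 [[ 0.54666402 -0.40931388  0.006     ]] [[-0.18136477  0.00323289]]
blade 0.82 [[ 0.54930549 -0.22701706  0.064     ]] [[-0.00042326  0.02557746]]
pedal_mid 0.64 [[ 0.49344072 -0.28725949  0.0445    ]] [[-0.06774762  0.07266731]]
```

```bash
python3 -m pendant '[{"tx":0,"ty":0.0011,"tz":0.0325,"ax":0,"ay":0,"az":0,"claw":67},{"tx":0,"ty":0.0011,"tz":0.0325,"ax":0,"ay":0,"az":0,"claw":67},{"tx":0,"ty":0.0011,"tz":0.0325,"ax":0,"ay":0,"az":0,"claw":67},{"tx":0,"ty":0.0011,"tz":0.0325,"ax":0,"ay":0,"az":0,"claw":67},{"tx":0,"ty":0,"tz":0,"ax":-0.075,"ay":0,"az":0,"claw":67},{"tx":0,"ty":0,"tz":0,"ax":-0.075,"ay":0,"az":0,"claw":67},{"tx":0,"ty":-0.0025,"tz":0.0163,"ax":0,"ay":0,"az":0,"claw":67},{"tx":0,"ty":-0.0024,"tz":0.0163,"ax":0,"ay":0,"az":0,"claw":67},{"tx":0,"ty":0,"tz":0,"ax":0,"ay":0,"az":0,"claw":67},{"tx":0,"ty":0,"tz":0,"ax":0,"ay":0,"az":0,"claw":67}]'
python3 - <<'E'
from h import *
p=manip.get_obs()['eef_pos']; y=np.radians(82.13); d=p[:2]-[.5747,-.2301]; print(d@[np.cos(y),np.sin(y)],d@[-np.sin(y),np.cos(y)],p[2])
im,_=manip.capture('wrist'); cv2.imwrite('pics/w3.png',im)
E
```

```text
clock: 3.78
eef_pos: [0.518, -0.3599, 0.0591]
orientation: [171.5, -0.1, 82.2]
ft_force: [0.5, 0.0, 0.6]
grip_width: 0.0648
grasp_force: 0.0
-0.13632098763929862 0.03838606705692848 0.05914064826874922
```

View pics/w3.png

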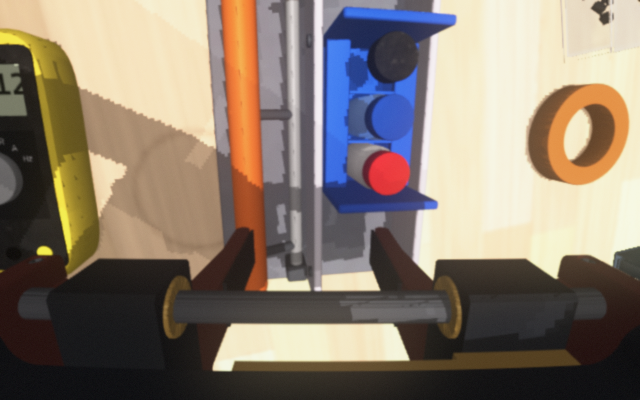

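Finger A's tip (248,235) is over the bar. Finger B (378,235) is behind the rack's rear plate at row 200 and between the walls. Now I'll press.

```bash
python3 -m pendant '[{"tx":0,"ty":-0.0012,"tz":0.0078,"ax":0,"ay":0,"az":0,"claw":67},{"tx":0,"ty":-0.0012,"tz":0.0078,"ax":0,"ay":0,"az":0,"claw":67},{"tx":0,"ty":-0.0011,"tz":0.0078,"ax":0,"ay":0,"az":0,"claw":67},{"tx":0,"ty":0,"tz":0,"ax":0,"ay":0,"az":0,"claw":67},{"tx":0,"ty":0,"tz":0,"ax":0,"ay":0,"az":0,"claw":67},{"tx":0,"ty":0,"tz":0,"ax":0,"ay":0,"az":0,"claw":67},{"tx":0,"ty":0,"tz":0,"ax":0,"ay":0,"az":0,"claw":67}]'
python3 - <<'E'
from h import *
o=manip.get_obs();print(o['ft_force'],o['eef_pos'])
im,d=manip.capture('wrist'); im2,d2=manip.capture('scene'); cv2.imwrite('pics/w4.png',np.vstack([im[:260],cv2.resize(im2[190:280,330:460],(468,324),interpolation=cv2.INTER_CUBIC).repeat(1,0) if 0 else cv2.copyMakeBorder(cv2.resize(im2[190:280,330:460],(468,324)),0,0,0,172,cv2.BORDER_CONSTANT)]))
hsv=cv2.cvtColor(im,cv2.COLOR_BGR2HSV); m=cv2.inRange(hsv,(5,150,60),(20,255,255))>0
v,u=np.nonzero(m&(d>0)); P=world('wrist',np.c_[u,v],d[v,u]); y=np.radians(82.13); q=P[:,:2]-[.5747,-.2301]; X=q@[np.cos(y),np.sin(y)];Y=q@[-np.sin(y),np.cos(y)]
k=(abs(Y-.074)<.012)&(P[:,2]<.06); 
for a in [-.11,-.08,-.05,-.02,.01]:
    j=k&(abs(X-a)<.015)
    if j.sum(): print(a,np.percentile(P[j,2],95),np.median(Y[j]),j.sum())
E
```

```text
clock: 4.42
eef_pos: [0.5184, -0.36, 0.0364]
orientation: [171.4, -0.0, 82.2]
ft_force: [-3.1, 1.2, 4.4]
grip_width: 0.0647
grasp_force: 2.1
[-3.06830339  1.21537128  4.36849429] [ 0.5184043  -0.36002172  0.03644528]
-0.11 0.030826386385990917 0.07601698781110539 1661
-0.08 0.030885536225747245 0.07612083373462604 1921
-0.05 0.03099635251832971 0.07613349283379484 2154
-0.02 0.030918436072878863 0.07616184299653478 1763
```

View pics/w4.png

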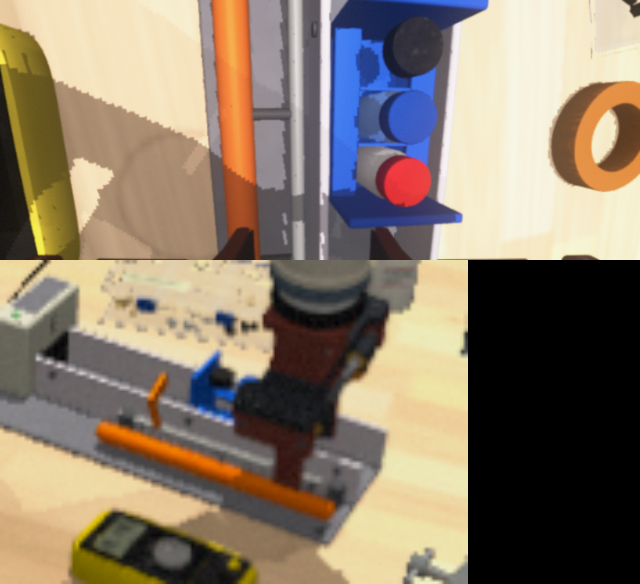

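The gate is open: the blade is swung up outside the wall at lower-inset px (157,400), and the bar top at about 31 mm puts the gate near 0.44 rad. Now I'll push, pressing 1 mm deeper.

```bash
python3 -m pendant '[{"tx":0.003,"ty":0,"tz":0.001,"ax":0,"ay":0,"az":0,"claw":67},{"tx":0.005,"ty":0,"tz":0,"ax":0,"ay":0,"az":0,"claw":67},{"tx":0.004,"ty":0,"tz":0,"ax":0,"ay":0,"az":0,"claw":67},{"tx":0.004,"ty":0,"tz":0,"ax":0,"ay":0,"az":0,"claw":67},{"tx":0.005,"ty":0,"tz":0,"ax":0,"ay":0,"az":0,"claw":67},{"tx":0.005,"ty":0,"tz":0,"ax":0,"ay":0,"az":0,"claw":67},{"tx":0.005,"ty":0,"tz":0,"ax":0,"ay":0,"az":0,"claw":67},{"tx":0.005,"ty":0,"tz":0,"ax":0,"ay":0,"az":0,"claw":67},{"tx":0.005,"ty":0,"tz":0,"ax":0,"ay":0,"az":0,"claw":67}]'
cat > c.py <<'E'
from h import *
import sys
o=manip.get_obs(); p=o['eef_pos']; y=np.radians(82.13); e=np.array([np.cos(y),np.sin(y)]);n=np.array([-e[1],e[0]]); d0=p[:2]-[.5747,-.2301]; print('tcp',d0@e,d0@n,p[2],'F chute',o['ft_force'][:2]@e,o['ft_force'][:2]@n,o['ft_force'][2])
im,d=manip.capture('wrist'); cv2.imwrite(f'pics/{sys.argv[1]}.png',im)
hsv=cv2.cvtColor(im,cv2.COLOR_BGR2HSV)
def pts(lo,hi):
    v,u=np.nonzero((cv2.inRange(hsv,lo,hi)>0)&(d>0)); P=world('wrist',np.c_[u,v],d[v,u]); q=P[:,:2]-[.5747,-.2301]; return q@e,q@n,P[:,2]
X,Y,Z=pts((5,150,60),(20,255,255)); k=(abs(Y-.075)<.012)&(Z<.06)&(X<.045); print('bar top',np.percentile(Z[k],95),k.sum())
X,Y,Z=pts((105,150,50),(125,255,255)); k=(abs(Z-.073)<.006)&(abs(Y)<.03); h,b=np.histogram(X[k],bins=np.arange(-.14,.15,.004)); print('blue',[(round(b[i],3),int(h[i])) for i in range(len(h)) if h[i]>15],np.percentile(Y[k],[2,98]))
E
python3 c.py w5
```

```text
clock: 5.27
eef_pos: [0.5252, -0.32, 0.0357]
orientation: [171.3, 0.1, 82.2]
ft_force: [0.6, -5.4, 4.1]
grip_width: 0.065
grasp_force: 3.1
tcp -0.09582566489522812 0.03668285453885628 0.03574117589874471 F chute -5.289506608738184 -1.3280503412530034 4.107829333613026
bar top 0.030229011801374734 8934
blue [(np.float64(-0.084), 581), (np.float64(-0.08), 460), (np.float64(-0.048), 260), (np.float64(-0.044), 392), (np.float64(-0.04), 474), (np.float64(-0.036), 436), (np.float64(-0.032), 380), (np.float64(-0.028), 104), (np.float64(0.004), 1361), (np.float64(0.008), 458)] [-0.02135732  0.02647493]
```

```bash
python3 -m pendant '[{"tx":0.006,"ty":-0.0005,"tz":0,"ax":0,"ay":0,"az":0,"claw":67},{"tx":0.006,"ty":-0.0005,"tz":0,"ax":0,"ay":0,"az":0,"claw":67},{"tx":0.006,"ty":0,"tz":0,"ax":0,"ay":0,"az":0,"claw":67},{"tx":0.006,"ty":0,"tz":0,"ax":0,"ay":0,"az":0,"claw":67},{"tx":0.006,"ty":0,"tz":0,"ax":0,"ay":0,"az":0,"claw":67},{"tx":0.006,"ty":0,"tz":0,"ax":0,"ay":0,"az":0,"claw":67},{"tx":0.006,"ty":0,"tz":0,"ax":0,"ay":0,"az":0,"claw":67},{"tx":0.006,"ty":0,"tz":0,"ax":0,"ay":0,"az":0,"claw":67},{"tx":0.006,"ty":0,"tz":0,"ax":0,"ay":0,"az":0,"claw":67},{"tx":0.006,"ty":0,"tz":0,"ax":0,"ay":0,"az":0,"claw":67},{"tx":0.006,"ty":0,"tz":0,"ax":0,"ay":0,"az":0,"claw":67}]'
python3 c.py w6
```

```text
clock: 6.23
eef_pos: [0.5331, -0.2545, 0.0356]
orientation: [171.3, 0.1, 82.2]
ft_force: [0.3, -6.0, 6.2]
grip_width: 0.065
grasp_force: 3.4
tcp -0.0298409941377323 0.037839778077162774 0.03559741933236653 F chute -5.871057393758362 -1.1337135662786422 6.158344029930195
bar top 0.029940955191698225 5226
blue [(np.float64(-0.02), 161), (np.float64(-0.016), 874), (np.float64(0.016), 99), (np.float64(0.02), 341), (np.float64(0.024), 442), (np.float64(0.028), 472), (np.float64(0.032), 445), (np.float64(0.036), 283), (np.float64(0.044), 20), (np.float64(0.068), 570), (np.float64(0.072), 1262)] [-0.01957613  0.02788831]
```

View pics/w6.png

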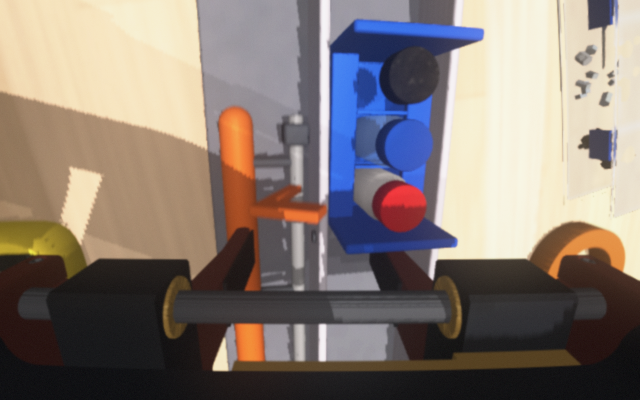

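The rack is half past the open gate, with its rear plate at row 240. The blade and stem span px (255–325, 190–220). I'll check the stem's clearance from finger A.

Run:
```python
from h import *
im,d=manip.capture('wrist'); y=np.radians(82.13); e=np.array([np.cos(y),np.sin(y)]);n=np.array([-e[1],e[0]])
for u,v in [(260,208),(264,211),(270,213),(280,214),(300,214),(320,213),(285,198),(297,191),(270,203),(248,238),(252,236),(244,240),(240,262),(225,290)]:
    P=world('wrist',[[u,v]],d[v,u])[0]; q=P[:2]-[.5747,-.2301]; print((u,v),im[v,u],(1000*np.array([q@e,q@n,P[2]])).round(1))
```

```text
(260, 208) [ 30  57 119] [ 1.8 65.4 61.7]
(264, 211) [ 31  63 138] [ 1.5 63.7 65.5]
(270, 213) [ 35  71 157] [ 1.  61.2 67. ]
(280, 214) [ 39  75 160] [ 1.2 57.1 69.6]
(300, 214) [ 40  71 152] [ 1.8 49.  72.8]
(320, 213) [ 42  70 153] [ 1.7 40.5 72.2]
(285, 198) [ 38  69 145] [ 1.4 53.2 44.5]
(297, 191) [ 40  63 134] [ 1.2 45.7 29.9]
(270, 203) [ 30  56 116] [ 1.8 60.8 54. ]
(248, 238) [25 27 37] [-19.9  72.5  41.7]
(252, 236) [26 30 45] [-22.   70.9  33.7]
(244, 240) [25 29 51] [-19.   74.3  46.4]
(240, 262) [20 22 30] [-22.   75.2  64.7]
(225, 290) [36 36 41] [-22.8  79.5  86.2]
```

Finger A clears the stem by about 8 mm. I'll continue.

```bash
python3 -m pendant '[{"tx":0.006,"ty":0,"tz":0,"ax":0,"ay":0,"az":0,"claw":67},{"tx":0.006,"ty":0,"tz":0,"ax":0,"ay":0,"az":0,"claw":67},{"tx":0.006,"ty":0,"tz":0,"ax":0,"ay":0,"az":0,"claw":67},{"tx":0.006,"ty":0,"tz":0,"ax":0,"ay":0,"az":0,"claw":67},{"tx":0.006,"ty":0,"tz":0,"ax":0,"ay":0,"az":0,"claw":67},{"tx":0.006,"ty":0,"tz":0,"ax":0,"ay":0,"az":0,"claw":67},{"tx":0.005,"ty":0,"tz":0,"ax":0,"ay":0,"az":0,"claw":67},{"tx":0.004,"ty":0,"tz":0,"ax":0,"ay":0,"az":0,"claw":67},{"tx":0.003,"ty":0,"tz":0,"ax":0,"ay":0,"az":0,"claw":67},{"tx":0.002,"ty":0,"tz":0,"ax":0,"ay":0,"az":0,"claw":67},{"tx":0,"ty":0,"tz":0,"ax":0,"ay":0,"az":0,"claw":67}]'
python3 c.py w7
```

```text
clock: 7.25
eef_pos: [0.5392, -0.2042, 0.0351]
orientation: [171.4, 0.0, 82.2]
ft_force: [1.5, -2.3, 5.1]
grip_width: 0.0649
grasp_force: 2.2
tcp 0.020749537974690035 0.03874571687896323 0.035105857489855764 F chute -2.0934518245625187 -1.7882930738754983 5.05820184695496
bar top 0.029402092543479325 2329
blue [(np.float64(0.032), 647), (np.float64(0.036), 417), (np.float64(0.068), 272), (np.float64(0.072), 423), (np.float64(0.076), 457), (np.float64(0.08), 472), (np.float64(0.084), 372), (np.float64(0.088), 77), (np.float64(0.12), 1628), (np.float64(0.124), 425)] [-0.01975658  0.02869303]
```

```bash
python3 -m pendant '[{"tx":0.002,"ty":0,"tz":0,"ax":0,"ay":0,"az":0,"claw":67},{"tx":0.002,"ty":0,"tz":0,"ax":0,"ay":0,"az":0,"claw":67},{"tx":0.002,"ty":0,"tz":0,"ax":0,"ay":0,"az":0,"claw":67},{"tx":0,"ty":0,"tz":0,"ax":0,"ay":0,"az":0,"claw":67}]'; python3 -m pendant '[{"tx":0.001,"ty":0,"tz":0,"ax":0,"ay":0,"az":0,"claw":67},{"tx":0.001,"ty":0,"tz":0,"ax":0,"ay":0,"az":0,"claw":67},{"tx":0,"ty":0,"tz":0,"ax":0,"ay":0,"az":0,"claw":67}]'
python3 c.py w8
```

```text
clock: 7.63
eef_pos: [0.5398, -0.1984, 0.035]
orientation: [171.4, 0.0, 82.2]
ft_force: [-0.0, -3.5, 4.9]
grip_width: 0.0648
grasp_force: 2.6
clock: 7.88
eef_pos: [0.54, -0.1966, 0.035]
orientation: [171.4, 0.0, 82.2]
ft_force: [0.1, -4.7, 5.3]
grip_width: 0.0647
grasp_force: 2.9
tcp 0.028448236272410797 0.03899329061183146 0.034984480233742996 F chute -4.641361476792363 -0.7584851623866196 5.349627229550351
bar top 0.02937264164299578 1895
blue [(np.float64(0.04), 784), (np.float64(0.044), 297), (np.float64(0.072), 29), (np.float64(0.076), 296), (np.float64(0.08), 426), (np.float64(0.084), 470), (np.float64(0.088), 469), (np.float64(0.092), 348), (np.float64(0.096), 57), (np.float64(0.128), 1598), (np.float64(0.132), 284)] [-0.02061891  0.02862576]
```

```bash
for i in 1 2; do python3 -m pendant '[{"tx":0.001,"ty":0,"tz":0,"ax":0,"ay":0,"az":0,"claw":67},{"tx":0.001,"ty":0,"tz":0,"ax":0,"ay":0,"az":0,"claw":67},{"tx":0,"ty":0,"tz":0,"ax":0,"ay":0,"az":0,"claw":67}]'|grep -E 'eef|ft_'; done
python3 c.py w9
```

```text
eef_pos: [0.5407, -0.1961, 0.0351]
ft_force: [-1.4, -13.5, 2.2]
eef_pos: [0.541, -0.1959, 0.0352]
ft_force: [-3.4, -25.1, 2.0]
tcp 0.029264677655243963 0.038105056784295675 0.035173202204143314 F chute -25.31360094205028 -0.08188839113329638 2.041973765680046
bar top 0.02953533291814818 1771
blue [(np.float64(0.04), 624), (np.float64(0.044), 441), (np.float64(0.076), 276), (np.float64(0.08), 408), (np.float64(0.084), 468), (np.float64(0.088), 477), (np.float64(0.092), 374), (np.float64(0.096), 88), (np.float64(0.128), 1295), (np.float64(0.132), 435)] [-0.02017424  0.02804783]
```

A 25 N reaction shows the rack is home on the reader head. I'll back off it, then let the pedal up slowly.

```bash
python3 -m pendant '[{"tx":-0.003,"ty":0,"tz":0,"ax":0,"ay":0,"az":0,"claw":67},{"tx":-0.004,"ty":0,"tz":0,"ax":0,"ay":0,"az":0,"claw":67},{"tx":-0.003,"ty":0,"tz":0,"ax":0,"ay":0,"az":0,"claw":67},{"tx":0,"ty":0,"tz":0,"ax":0,"ay":0,"az":0,"claw":67},{"tx":0,"ty":0.0006,"tz":-0.004,"ax":0,"ay":0,"az":0,"claw":67},{"tx":0,"ty":0.0006,"tz":-0.004,"ax":0,"ay":0,"az":0,"claw":67},{"tx":0,"ty":0.0006,"tz":-0.004,"ax":0,"ay":0,"az":0,"claw":67},{"tx":0,"ty":0.0006,"tz":-0.004,"ax":0,"ay":0,"az":0,"claw":67},{"tx":0,"ty":0.0008,"tz":-0.005,"ax":0,"ay":0,"az":0,"claw":67},{"tx":0,"ty":0.0015,"tz":-0.01,"ax":0,"ay":0,"az":0,"claw":67},{"tx":0,"ty":0,"tz":0,"ax":0,"ay":0,"az":0,"claw":67}]'
python3 c.py w10
```

```text
clock: 9.4
eef_pos: [0.5398, -0.2027, 0.0679]
orientation: [171.3, 0.0, 82.2]
ft_force: [0.3, -0.1, 0.1]
grip_width: 0.0649
grasp_force: 0.0
tcp 0.02234735743753933 0.03835739042283066 0.06792508203169748 F chute -0.05743861889091725 -0.32788962824691475 0.1210537561343176
bar top 0.044007978288945565 2491
blue [(np.float64(0.04), 404), (np.float64(0.044), 134), (np.float64(0.076), 184), (np.float64(0.08), 284), (np.float64(0.084), 324), (np.float64(0.088), 315), (np.float64(0.092), 247), (np.float64(0.096), 64), (np.float64(0.128), 845), (np.float64(0.132), 257)] [-0.02106192  0.02790778]
```

```bash
python3 -m pendant '[{"tx":0,"ty":0.003,"tz":-0.02,"ax":0,"ay":0,"az":0,"claw":67},{"tx":0,"ty":0.005,"tz":-0.035,"ax":0,"ay":0,"az":0,"claw":67},{"tx":0,"ty":0.005,"tz":-0.035,"ax":0,"ay":0,"az":0,"claw":67},{"tx":-0.03,"ty":0.005,"tz":-0.03,"ax":0,"ay":0,"az":0,"claw":67},{"tx":-0.03,"ty":0,"tz":0,"ax":0,"ay":0,"az":0,"claw":67},{"tx":-0.03,"ty":0,"tz":0,"ax":0,"ay":0,"az":0,"claw":67},{"tx":0,"ty":0,"tz":0,"ax":0,"ay":0,"az":0,"claw":67},{"tx":0,"ty":0,"tz":0,"ax":0,"ay":0,"az":0,"claw":67},{"tx":0,"ty":0,"tz":0,"ax":0,"ay":0,"az":0,"claw":67}]'
python3 c.py w11
```

```text
clock: 10.2
eef_pos: [0.5263, -0.2903, 0.1862]
orientation: [171.5, -0.1, 82.2]
ft_force: [-1.1, -0.7, -0.3]
grip_width: 0.0647
grasp_force: 0.0
tcp -0.06628645514376953 0.03970468922987478 0.18619418735669796 F chute -0.8857061463956583 0.9967125264819268 -0.25123334144385834
bar top 0.04469307077157558 3581
blue [(np.float64(0.04), 293), (np.float64(0.044), 46), (np.float64(0.076), 84), (np.float64(0.08), 128), (np.float64(0.084), 140), (np.float64(0.088), 142), (np.float64(0.092), 110)] [-0.0188995   0.02625431]
```

View pics/w11.png

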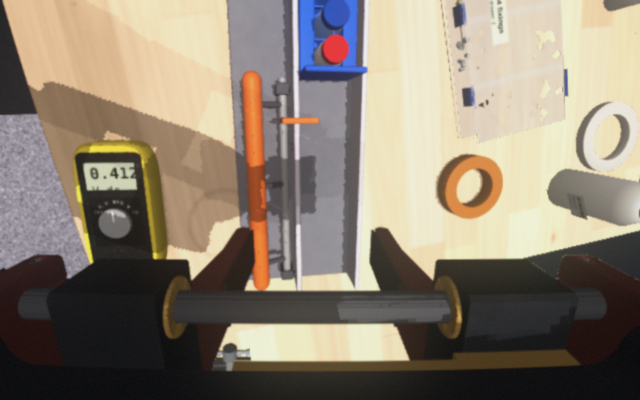

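The gate is shut behind the rack, with the blade at (300,121) and the bar top back at 44.7 mm. The rack's rear plate at (333,70) sits at chute x of about 40 mm, which is home. The two vials in view are upright and the robot is clear.

```bash
python3 -c "
from bench import manip
print(manip.sign_off())"
```

```text
the job is handed in; nothing more can be done
None
```

The job is handed in at about 10 s on the robot's clock: the rack is home against the reader head (25 N reaction at the stop), the gate is shut behind it and the arm is clear, though the black-capped vial was out of view in the final picture and no verdict was returned.

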